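Size the blue-topped dowel in the pottery's hole gauge

TASK

Size the blue-topped wooden dowel in the three-hole gauge, stepping down: first lower it through the widest hole until its foot comes out beneath the top plate, lift it out again, then lower it, without dropping it, through the next smaller hole, the tightest it will pass. Leave it standing upright there with its foot on the gauge's base board, and do not knock over the terracotta vase.

Things in the scene. Friction and masses are not known exactly. Their poses are not given: they have to be found in the camera images.
- dowel: Loose round beech dowel, 28 mm diameter, 150 mm long, about 65 g, standing on end on the table; top 30 mm painted blue. Origin: centre of its foot; z up along it. Two other dowels, not to be used, stand about in a row along y with it in any order, axes at least 75 mm apart: one 40 mm thick, 135 mm tall, yellow top; one 18 mm thick, 115 mm tall, red top.
- hole_wide (a point): Centre of the mouth of the gauge's widest hole (60 mm diameter, 4 mm bevel), 62 mm above the table. Gauge: fixed, 186 x 92 mm; pale top plate 14 mm thick on two end cheeks over a dark base board whose top is 54 mm below the mouths; long sides open. Three holes in a row shrink along this point's x (level, along the gauge); z up.
- hole_mid (a point): Centre of the mouth of the middle hole (42 mm diameter, 4 mm bevel), the tightest the dowel passes; 68 mm along the gauge from the widest hole, 62 mm above the table, 54 mm above the base board. Axes as hole_wide. The smallest hole, 22 mm, lies 48 mm further along x: the dowel cannot enter it.
- vase: A small loose terracotta vase with a wavy line round its belly, 86 mm tall, 74 mm in diameter at the belly, standing upright on the table beyond the dowels. Origin: centre of its foot, z up. A bystander.
There are look-alikes about, which are no part of the job. What is shaped like the dowel but black is not meant. Leave any turquoise look-alike of the part that bears hole_wide alone.

How it is judged:
By the outcome, as a careful person would: the job done as asked, in the order asked, and still so for the second after the job is handed in, with the robot touching nothing.
It also fails if it takes over 48 s, if anything falls off the work surface, if the arm or the gripper's body presses on something with over 40 N, if the wrist force passes 120 N, or if a joint passes its speed limit or range.

ROBOT

A 6-joint arm with a two-finger parallel gripper is mounted at the origin on the work surface. World frame = base frame: x ahead of the robot, y to its left, z up, the work surface at z = 0. Lengths are in mm, angles in rad, forces in N, time in s.
With the tool pointing down it reaches from about 400 to 925 mm from the base axis. Payload 12.5 kg.
Tool frame: the origin (TCP) lies at the centre of the arm's flange, where the gripper is bolted on; the fingertips stand 190 mm ahead of it and the grasp point (between the pads) lies 171 mm ahead of it; z points along the fingers, y is the line along which they close (so a half turn about z gives the same grasp; the last joint's range is limited). The gripper opens to 95 mm and grips with 3 to 60 N. Pads are 20 mm wide; open, the fingers measure 119 mm over their backs; the gripper's body (75 mm by 180 mm) begins 59 mm behind the grasp point.
Start: joints at [-1.431, 0.491, 1.559, -0, 1.092, -0.106], TCP at [152.103, -606.209, 404.761] pointing down, gripper open.
Joint ranges: [-3.1, 3.1], [-0.84, 2.19], [0.05, 2.79], [-1.13, 4.28], [0.06, 2.93], [-2.69, 2.69]. Speed limits (rad/s): [2.22, 2.22, 2.79, 3.14, 3.14, 3.14].

INTERFACE

Orientations are given as [roll, pitch, yaw] about the fixed x, y, z axes, in that order (R = Rz(yaw) Ry(pitch) Rx(roll)).
In Python, from cell import env, read_camera, search_frame, cut_out gives the robot as it stands. The module is installed in compiled form; this text tells all that it offers.
- The arm moves only by the tool move_arm, never from a script. Its argument "commands" is a list of rows, each a list of 3 entries, a list of its own where there are three numbers: the shift along the world's x, y, z normalised to -1 to 1, where 1 is 0.03 m, then the turn about the world's z normalised to -1 to 1, where 1 is 0.08 rad, then the opening, from -1 (shut) to 1 (fully open), so that 0 is half open. A call has 1 to 20 rows; each row shifts and turns the commanded pose from where the row before left it; what a row does not reach is not made up. A row lasts 1/12 s, in which the tool goes at most 41.7 mm and 7.16 degrees, less where a joint would pass 70% of its speed; a pose out of reach is approached as far as the arm can. A call with a number of a shift or a turn outside -1 to 1 is refused whole. A call with a gripper value outside its range is refused whole. The fingers move at their own pace and stop on an object; the grip force is fixed at half the most. Time passes only in rows, so rows that do not move let the fingers close. It gives the time, the measured TCP pose, the force, the opening and the grip force at its end, in the units of the state.
- env.state(): the state, without advancing time (a new reading comes with each control period).
- read_camera(name): name is "side" or "top"; returns a dict with "image" (400x640x3 uint8, red, green, blue), "fx", "fy", "cx", "cy" (pixels), "rvec" (rotation vector, rad) and "tvec" (3), from world to camera coordinates, as OpenCV has them. Camera axes: x right, y down, z forward; pixel columns grow to the right and rows downward; lengths in mm; the calibration is good to about 2 mm. A picture is of the moment at which its call begins. There is no depth.
- env.job_done(): hands the job in; it is judged then, once.
Trained networks look in a picture, given as the dict that the camera call returned (one of the last four; its "shot" number tells which), for a name from the list of things; names that differ only in an ending like _2 or _b are one class to them, and where a whole thing is asked for, a point or a joint stands for the part that bears it (a point fixed in the world has none). Each returns a list of dicts, best first, with "confidence" (0 to 1); they miss things now and then, are a little off and sometimes report something else, mostly with a low value. They report only what shows in the picture. A call takes as long as a camera call. They do not tell look-alikes from the thing itself.
- search_frame(thing, picture): "at" ([column, row] in pixels, amid what is visible of it).
- cut_out(thing, picture): "region" (400x640 bool, what is visible of it) and "at" ([column, row] in pixels, amid what is visible of it).
The state is a dict: "t": time; "joints": joint angles; "qvel": joint speeds; "tau": joint torques, N m; "eef_pos": TCP position; "tcp_rot": TCP orientation; "ft_force": force on the tool from outside, world axes, zero at the start; "moment": the same for the moment, N m; "opening": opening from 0.0 (shut) to 1.0 (fully open); "grip_force": force on a finger pad.
Only numpy, scipy, OpenCV 4.12 (cv2) and the standard library are available. Lean on these libraries where they do the work, as an engineer would, in place of code of your own. Each camera call takes 0.05 s, during which the arm holds its last target. There are 200 camera calls.

## Working session

There is one attempt and no reset: what is moved stays moved. The work goes in short steps, Python scripts to look and compute and a tool call to move; the robot and the scene stay as the last step left them, time stands still between calls to the robot, and variables do not carry over. Pictures are saved under pics/ and viewed, at most 10 in all, crops included, and the job is handed in when it is done.

Besides the shell and the picture viewer there is one more tool, called as name([rows], argument=value, ...), one row to a line, values as JSON. move_arm: Moves the arm, as the interface text tells. Its arguments: {"type":"object","properties":{"commands":{"type":"array","items":{"type":"array"}}},"required":["commands"]}

```bash
mkdir -p pics
cat > h.py <<'E'
import numpy as np, cv2
from cell import env, read_camera, search_frame, cut_out
def ray(p,uv):
    R=cv2.Rodrigues(np.array(p["rvec"],float))[0]; t=np.array(p["tvec"],float).ravel()
    d=R.T@np.array([(uv[0]-p["cx"])/p["fx"],(uv[1]-p["cy"])/p["fy"],1]); return -R.T@t,d
def atz(p,uv,z):
    c,d=ray(p,uv); return c+d*(z-c[2])/d[2]
def proj(p,X):
    K=np.array([[p["fx"],0,p["cx"]],[0,p["fy"],p["cy"]],[0,0,1.]])
    return cv2.projectPoints(np.array(X,float).reshape(-1,1,3),np.array(p["rvec"],float),np.array(p["tvec"],float),K,None)[0].reshape(-1,2)
def save(p,n): cv2.imwrite("pics/"+n+".png",p["image"][:,:,::-1])
E
python3 - <<'E'
from h import *
for n in("top","side"):
    p=read_camera(n); save(p,n+"0"); print(n,ray(p,(p["cx"],p["cy"])))
    for th in("dowel","hole_wide","hole_mid","vase"):
        for r in search_frame(th,p)[:5]: print(th,np.round(r["at"]),round(r["confidence"],2),np.round(atz(p,r["at"],62 if "hole" in th else 0)))
print(env.state())
E
```

```text
top (array([ 434.15958754,   40.8605815 , 1128.3413894 ]), array([ 0.1211804 , -0.02351907, -0.99235183]))
dowel [280. 217.] 0.67 [540.  95.   0.]
hole_wide [294. 290.] 0.9 [367.  52.  62.]
hole_wide [406. 232.] 0.59 [ 509. -207.   62.]
hole_mid [406. 232.] 0.95 [ 510. -209.   62.]
hole_mid [293. 292.] 0.88 [361.  54.  62.]
vase [289. 151.] 0.78 [710.  78.   0.]
side (array([388.06004004, 787.10209571, 652.9989717 ]), array([ 0.15334953, -0.77374309, -0.6146589 ]))
dowel [336. 190.] 0.95 [537. -83.   0.]
dowel [326. 196.] 0.76 [559. -54.   0.]
hole_wide [355. 153.] 0.81 [ 499. -177.   62.]
hole_wide [402. 220.] 0.74 [360.  88.  62.]
hole_mid [400. 220.] 0.79 [363.  86.  62.]
hole_mid [350. 156.] 0.6 [ 508. -160.   62.]
vase [260. 211.] 0.87 [712.  32.   0.]
{'t': 0.5, 'joints': array([-1.43062036e+00,  4.90928994e-01,  1.55894128e+00, -1.13386296e-05,
        1.09170852e+00, -1.05620596e-01]), 'qvel': array([-0.00056314,  0.00033487, -0.0005648 ,  0.00023615,  0.00129289,
       -0.00061119]), 'tau': array([-2.05741235e-03, -6.12056351e+01, -2.58286017e+01,  6.92402339e-02,
        4.47563140e-02,  3.86031154e-07]), 'eef_pos': array([ 152.08832966, -606.20514378,  404.72868434]), 'tcp_rot': array([3.14157994e+00, 1.14668679e-05, 2.45801792e-01]), 'ft_force': array([ 0.01981415,  0.17157199, -0.35992026]), 'moment': array([ 0.045165  ,  0.00562529, -0.00314474]), 'grip_force': 0.0, 'opening': 0.9994893627488058}
```

View pics/top0.png

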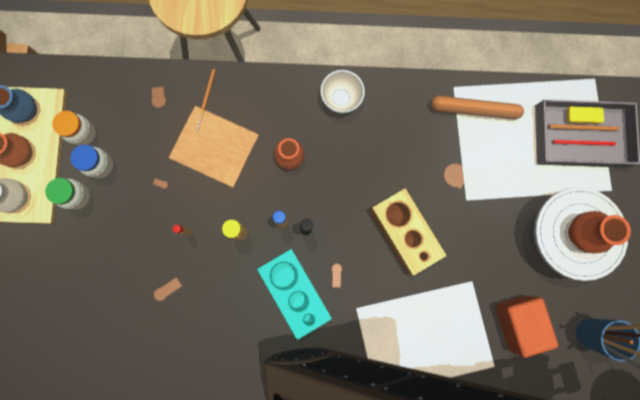

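View pics/side0.png

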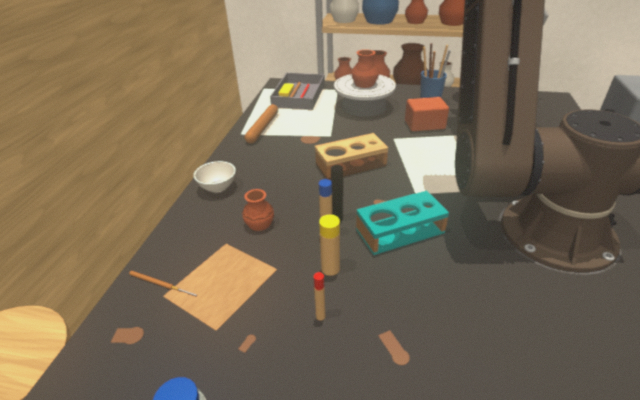

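Top view: the pale gauge has its wide hole at about (398,214), mid at (413,239) and small at (424,256). The blue top is at (279,217), with the black look-alike close by at (306,227) and the turquoise gauge at (294,290). The side view agrees. Next I'll measure these by colour.

Run:
```python
from h import *
p=read_camera("top"); im=p["image"]; hsv=cv2.cvtColor(im,cv2.COLOR_RGB2HSV)
def blob(m,c,r,z,name):
    k=np.zeros(m.shape,np.uint8); cv2.circle(k,c,r,1,-1)
    n,l,s,ce=cv2.connectedComponentsWithStats((m&(k>0)).astype(np.uint8))
    i=1+np.argmax(s[1:,4]); print(name,ce[i].round(1),s[i],atz(p,ce[i],z).round(1)); return ce[i]
H,S,V=[hsv[...,i].astype(int) for i in range(3)]
blob((H>100)&(H<130)&(S>120)&(V>70),(279,217),14,150,"blue top")
print(hsv[208:228:2,279].tolist()); print("black px",im[222:234:3,306].tolist(), im[240,290].tolist())
blob((V<45),(306,227),14,150,"black")
blob((H>22)&(H<35)&(S>120)&(V>100),(231,228),14,135,"yellow")
blob((H<8)&(S>150)&(V>100),(177,229),10,115,"red")
yel=(H>15)&(H<35)&(V>140)&(S>60)
k=np.zeros(yel.shape,np.uint8);cv2.circle(k,(408,232),60,1,-1)
y=(yel&(k>0)).astype(np.uint8)
cs,_=cv2.findContours(y,cv2.RETR_CCOMP,cv2.CHAIN_APPROX_NONE)
for c in cs:
    if len(c)>12:
        e=cv2.fitEllipse(c); print("contour",len(c),np.round(e[0],1),np.round(e[1],1),atz(p,e[0],62).round(1))
        if len(c)>100: 
            b=cv2.boxPoints(cv2.minAreaRect(c)); B=np.array([atz(p,q,62) for q in b]); print("box",B.round(0).tolist(), B.mean(0))
s=read_camera("side"); 
for nm in("dowel",):
    for r in search_frame(nm,s): print(r["at"],r["confidence"])
v=cv2.resize(im[160:300,230:460],None,fx=3.4,fy=3.4,interpolation=cv2.INTER_CUBIC); cv2.imwrite("pics/crop1.png",v[:,:,::-1])
hs=cv2.cvtColor(s["image"],cv2.COLOR_RGB2HSV);m=((hs[...,0]>100)&(hs[...,0]<130)&(hs[...,1]>120)); m[:170]=0;m[215:]=0;m[:,:300]=0;m[:,345:]=0
ys,xs=np.nonzero(m);print("side blue",xs.mean(),ys.mean(),xs.min(),xs.max(),ys.min(),ys.max())
print("proj check",proj(s,[[536,84,150],[536,84,120],[536,84,135]]).round(1))
```

```text
blue top [278.6 216.6] [273 211  12  12 122] [528.   90.5 150. ]
[[17, 41, 88], [111, 104, 132], [109, 162, 219], [108, 161, 225], [108, 158, 227], [108, 157, 228], [108, 157, 229], [109, 158, 192], [176, 21, 87], [17, 109, 98]]
black px [[63, 62, 60], [65, 64, 62], [66, 66, 65], [41, 44, 41]] [80, 78, 70]
black [304.8 231.7] [301 229   9   6  29] [496.9  32.5 150. ]
yellow [231.3 228.5] [222 219  20  20 311] [500.  193.6 135. ]
red [177.3 228.6] [173 225  10   8  65] [497.4 316.3 115. ]
contour 201 [409.1 231.4] [43.5 99.3] [ 510.8 -215.6   62. ]
box [[567.0, -125.0, 62.0], [618.0, -206.0, 62.0], [457.0, -305.0, 62.0], [407.0, -225.0, 62.0]] [ 512.04959891 -215.41170833   62.        ]
contour 25 [423.5 255.8] [8.8 9.4] [ 454.2 -249.9   62. ]
contour 48 [412.6 238.4] [17.4 17.7] [ 494.4 -224.    62. ]
contour 69 [397.8 213.9] [24.4 25.1] [ 551.7 -188.4   62. ]
[339.2, 191.3] 0.92
[324.4, 195.9] 0.55
side blue 324.70676691729324 185.88721804511277 319 331 179 195
proj check [[322.8 179.8]
 [323.2 191. ]
 [323.  185.5]]
```

View pics/crop1.png

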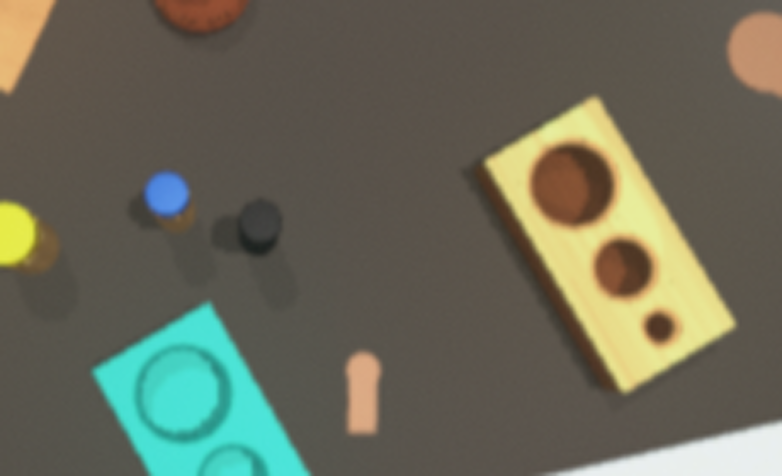

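Measured positions hold up: the wide-to-mid hole spacing is 67.5 mm against 68 mm given, and the dowel axis is at about (528,90). The black look-alike is about 61 mm away, roughly along −y, so I'll close the fingers along x.

move_arm([
  [[0.96,0.78,0],1,1],
  [[0.96,0.78,0],1,1],
  [[0.96,0.78,0],1,1],
  [[0.96,0.78,0],1,1],
  [[0.96,0.78,0],1,1],
  [[0.96,0.78,0],1,1],
  [[0.96,0.78,0],1,1],
  [[0.96,0.78,0],1,1],
  [[0.96,0.78,0],1,1],
  [[0.96,0.78,0],1,1],
  [[0.96,0.78,0],1,1],
  [[0.96,0.78,0],1,1],
  [[0.96,0.78,0],1,1],
  [[0,0,0],0,1],
])

```text
t: 1.82
eef_pos: [530.1, -298.3, 404.7]
tcp_rot: [3.14, -0.001, 1.295]
ft_force: [-0.0, 0.1, 0.7]
opening: 1.004
grip_force: 0.0
```

move_arm([
  [[0,1,0],0,1],
  [[0,1,0],0,1],
  [[0,1,0],0,1],
  [[0,1,0],0,1],
  [[0,1,0],0,1],
  [[0,1,0],0,1],
  [[0,1,0],0,1],
  [[0,1,0],0,1],
  [[0,1,0],0,1],
  [[0,1,0],0,1],
  [[0,1,0],0,1],
  [[0,1,0],0,1],
  [[0,0.8,0],0,1],
  [[0,0,0],0,1],
  [[0,0,0],0,1],
])

```text
t: 3.07
eef_pos: [526.3, 82.8, 404.8]
tcp_rot: [3.141, 0.0, 1.288]
ft_force: [-0.1, -0.4, -0.0]
opening: 1.001
grip_force: 0.0
```

Run:
```python
from h import *
from scipy.optimize import least_squares
s=read_camera("side"); save(s,"side1")
hs=cv2.cvtColor(s["image"],cv2.COLOR_RGB2HSV);m=((hs[...,0]>100)&(hs[...,0]<130)&(hs[...,1]>120)); m[:170]=0;m[215:]=0;m[:,:300]=0;m[:,345:]=0
ys,xs=np.nonzero(m);print("side blue",xs.mean(),ys.mean(),xs.min(),xs.max(),ys.min(),ys.max())
t=read_camera("top")
f=lambda q:np.r_[(proj(t,[[q[0],q[1],149]])[0]-[278.6,216.6]),(proj(s,[[q[0],q[1],137]])[0]-[324.9,186])]
r=least_squares(f,[528,90]);print(r.x,r.fun)
```

```text
side blue 324.74626865671644 186.98507462686567 320 330 180 195
[529.38960631  89.91900398] [ 0.27239498 -0.59752772  0.55492535  0.60698107]
```

View pics/side1.png

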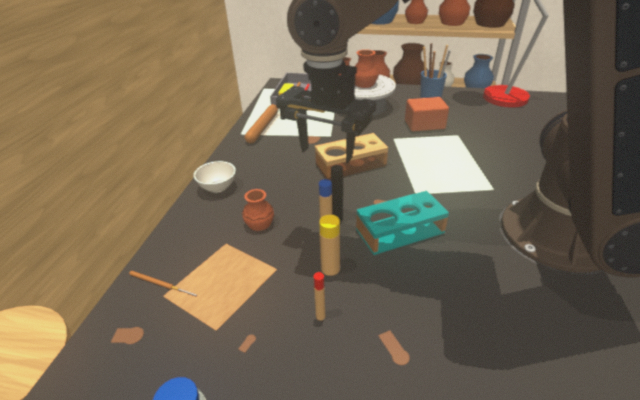

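The open fingers are above and on either side of the blue dowel at (325,187), and the views agree on (529,90). Now I'll centre, lower to grip height and close.

move_arm([
  [[0.09,0.24,0],0,1],
  [[0,0,-0.7],0,1],
  [[0,0,-0.8],0,1],
  [[0,0,-0.8],0,1],
  [[0,0,-0.8],0,1],
  [[0,0,-0.6],0,1],
  [[0,0,-0.4],0,1],
  [[0,0,0],0,1],
  [[0,0,0],0,-1],
  [[0,0,0],0,-1],
  [[0,0,0],0,-1],
  [[0,0,0],0,-1],
  [[0,0,0],0,-1],
  [[0,0,0],0,-1],
  [[0,0,0],0,-1],
  [[0,0,0],0,-1],
  [[0,0,0],0,-1],
  [[0,0,0],0,-1],
  [[0,0,0],0,-1],
  [[0,0,0],0,-1],
])

```text
t: 4.83
eef_pos: [529.2, 89.2, 281.7]
tcp_rot: [3.142, 0.0, 1.286]
ft_force: [-0.7, -0.2, -1.0]
opening: 0.291
grip_force: 30.0
```

move_arm([
  [[0,0,0.5],0,-1],
  [[0,0,1],0,-1],
  [[0,0,1],0,-1],
  [[0,0,1],0,-1],
  [[0,0,1],0,-1],
  [[0,0,0.7],0,-1],
  [[0,0,0.3],0,-1],
  [[0,0,0],0,-1],
])

```text
t: 5.5
eef_pos: [529.1, 89.2, 448.3]
tcp_rot: [3.138, -0.001, 1.286]
ft_force: [0.2, 0.8, -0.6]
opening: 0.292
grip_force: 30.0
```

move_arm([
  [[0.07,-0.5,0],0,-1],
  [[0.07,-0.8,0],0,-1],
  [[0.07,-0.8,0],0,-1],
  [[0.07,-0.8,0],0,-1],
  [[0.07,-0.8,0],0,-1],
  [[0.07,-0.8,0],0,-1],
  [[0.07,-0.8,0],0,-1],
  [[0.07,-0.8,0],0,-1],
  [[0.07,-0.8,0],0,-1],
  [[0.07,-0.8,0],0,-1],
  [[0.05,-0.7,0],0,-1],
  [[0,-0.55,0],0,-1],
  [[0,-0.3,0],0,-1],
  [[0,0,0],0,-1],
  [[0,0,-0.8],0,-1],
  [[0,0,-0.8],0,-1],
  [[0,0,0],0,-1],
  [[0,0,0],0,-1],
  [[0,0,0],0,-1],
  [[0,0,0],0,-1],
])

```text
t: 7.17
eef_pos: [551.9, -188.0, 400.1]
tcp_rot: [3.14, 0.0, 1.286]
ft_force: [-0.3, 0.7, -0.6]
opening: 0.293
grip_force: 30.0
```

Run:
```python
from h import *
a=[]
for n,(x0,y0,x1,y1) in(("top",(350,130,480,290)),("side",(280,60,410,220))):
    p=read_camera(n); c=cv2.resize(p["image"][y0:y1,x0:x1],None,fx=3,fy=3,interpolation=cv2.INTER_CUBIC); a.append(c)
    print(n, proj(p,[[551.7,-188.4,62],[494.4,-224,62],[551.7,-188.4,120]]).round(1).tolist())
cv2.imwrite("pics/c2.png",np.hstack(a)[:,:,::-1]); print(env.state()["eef_pos"])
```

```text
top [[397.8, 213.9], [412.6, 238.4], [403.3, 211.3]]
side [[336.3, 149.8], [358.2, 145.0], [336.2, 131.4]]
[ 551.7822424  -188.10515036  399.90000369]
```

View pics/c2.png

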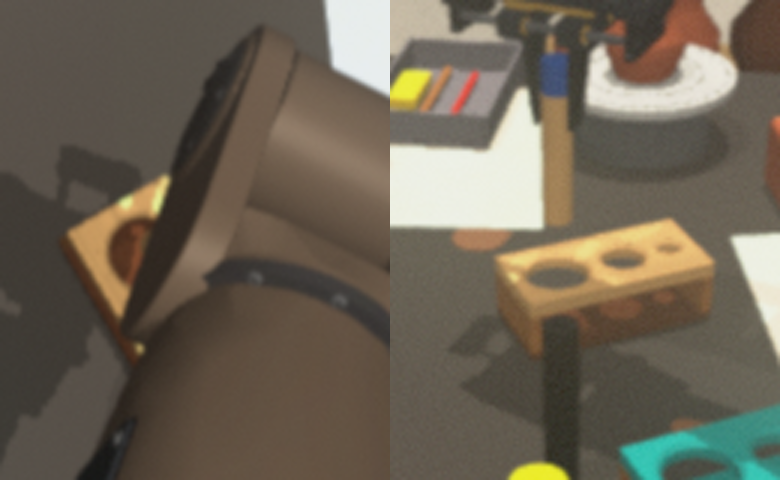

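The dowel hangs vertical above the wide hole at side column 336, in line with the projection. Now I'll lower it through, to foot height about 24 mm.

move_arm([
  [[0,0,-0.5],0,-1],
  [[0,0,-0.5],0,-1],
  [[0,0,-0.5],0,-1],
  [[0,0,-0.5],0,-1],
  [[0,0,-0.4],0,-1],
  [[0,0,-0.4],0,-1],
  [[0,0,-0.3],0,-1],
  [[0,0,0],0,-1],
  [[0,0,0],0,-1],
  [[0,0,0],0,-1],
])

```text
t: 8.1
eef_pos: [551.9, -188.4, 306.5]
tcp_rot: [3.14, 0.0, 1.286]
ft_force: [0.1, -0.3, -1.1]
opening: 0.29
grip_force: 30.0
```

Run:
```python
from h import *
p=read_camera("side"); x0,y0,x1,y1=280,60,410,220
cv2.imwrite("pics/c3.png",cv2.resize(p["image"][y0:y1,x0:x1],None,fx=3.7,fy=3.7,interpolation=cv2.INTER_CUBIC)[:,:,::-1]); print(env.state()["eef_pos"],env.state()["ft_force"])
```

```text
[ 551.86017098 -188.36424969  306.66145415] [-0.39344896 -0.27226115 -1.08900306]
```

View pics/c3.png

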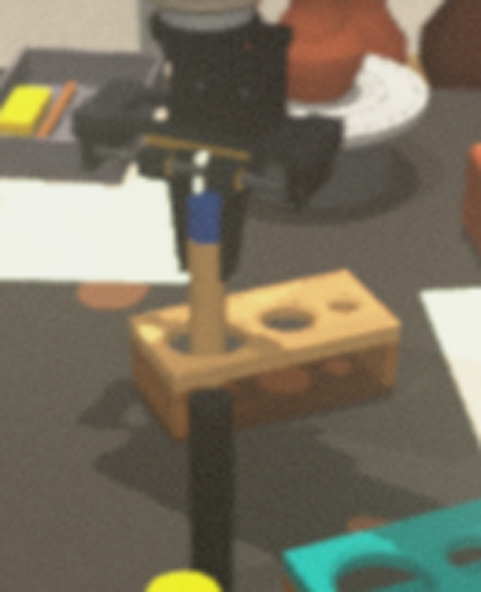

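The dowel is well inside the wide hole, foot at about 25 mm and below the plate's underside at 48 mm, with no contact force. Now I'll lift it out and shift to the mid hole.

move_arm([
  [[0,0,0.5],0,-1],
  [[0,0,0.6],0,-1],
  [[0,0,0.6],0,-1],
  [[0,0,0.6],0,-1],
  [[0,0,0.3],0,-1],
  [[0,0,0],0,-1],
  [[-0.4,-0.25,0],0,-1],
  [[-0.5,-0.31,0],0,-1],
  [[-0.5,-0.31,0],0,-1],
  [[-0.4,-0.25,0],0,-1],
  [[-0.12,-0.07,0],0,-1],
  [[0,0,0],0,-1],
  [[0,0,-0.2],0,-1],
  [[0,0,0],0,-1],
  [[0,0,0],0,-1],
  [[0,0,0],0,-1],
])

```text
t: 9.48
eef_pos: [494.5, -223.7, 377.5]
tcp_rot: [-3.141, -0.0, 1.286]
ft_force: [0.6, 0.2, 0.3]
opening: 0.291
grip_force: 30.0
```

Run:
```python
from h import *
p=read_camera("side"); x0,y0,x1,y1=300,70,420,190
cv2.imwrite("pics/c4.png",cv2.resize(p["image"][y0:y1,x0:x1],None,fx=5,fy=5,interpolation=cv2.INTER_CUBIC)[:,:,::-1]); e=env.state()["eef_pos"];print(e,env.state()["ft_force"])
f=e[2]-281.7; print(f,((proj(p,[[e[0],e[1],f],[e[0],e[1],f+60],[494.4,-224,62]])-[x0,y0])*5).round())
```

```text
[ 494.45755028 -223.73829157  377.61598544] [-0.42370929 -0.35780148 -1.48756258]
95.91598543593011 [[293. 322.]
 [295. 224.]
 [291. 375.]]
```

View pics/c4.png

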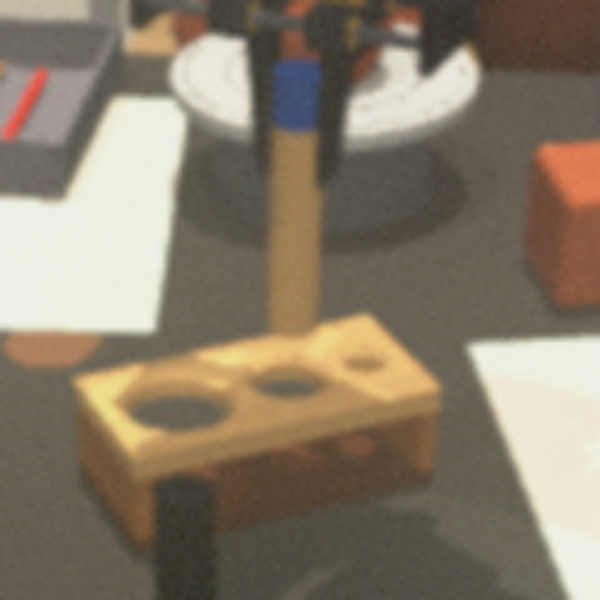

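The dowel hangs over the mid hole. In the 5x crop the foot centre is at about (294,325) and the hole at (290,381), within about 1.5 mm of prediction. I'll make a small correction and lower in stages.

move_arm([
  [[0.02,0.04,-0.3],0,-1],
  [[0,0,-0.4],0,-1],
  [[0,0,-0.3],0,-1],
  [[0,0,-0.3],0,-1],
  [[0,0,-0.3],0,-1],
  [[0,0,0],0,-1],
  [[0,0,0],0,-1],
])

```text
t: 10.12
eef_pos: [494.8, -222.9, 329.3]
tcp_rot: [-3.141, -0.0, 1.286]
ft_force: [-0.1, 0.6, -0.3]
opening: 0.29
grip_force: 30.0
```

move_arm([
  [[0,0,-0.3],0,-1],
  [[0,0,-0.3],0,-1],
  [[0,0,-0.3],0,-1],
  [[0,0,-0.2],0,-1],
  [[0,0,-0.1],0,-1],
  [[0,0,0],0,-1],
  [[0,0,0],0,-1],
])

```text
t: 10.7
eef_pos: [494.8, -222.9, 293.6]
tcp_rot: [-3.141, -0.0, 1.286]
ft_force: [-0.2, -0.0, -0.9]
opening: 0.29
grip_force: 30.0
```

move_arm([
  [[0,0,-0.05],0,-1],
  [[0,0,-0.03],0,-1],
  [[0,0,0],0,-1],
  [[0,0,0],0,-1],
])

```text
t: 11.03
eef_pos: [494.7, -222.8, 291.5]
tcp_rot: [3.141, 0.0, 1.286]
ft_force: [0.1, 0.2, -0.6]
opening: 0.285
grip_force: 30.0
```

move_arm([
  [[0,0,-0.04],0,-1],
  [[0,0,0],0,-1],
  [[0,0,0],0,-1],
])

```text
t: 11.28
eef_pos: [494.7, -222.8, 290.1]
tcp_rot: [3.142, 0.0, 1.286]
ft_force: [-0.7, -0.5, 0.4]
opening: 0.29
grip_force: 30.0
```

move_arm([
  [[0,0,-0.02],0,-1],
  [[0,0,0],0,-1],
  [[0,0,0],0,-1],
])

```text
t: 11.53
eef_pos: [494.7, -222.8, 289.7]
tcp_rot: [3.141, 0.0, 1.286]
ft_force: [-1.5, 0.4, 2.9]
opening: 0.29
grip_force: 30.0
```

The foot is on the board: about 3 N of contact at the expected height. I'll release gradually and rise.

move_arm([
  [[0,0,0],0,-0.4],
  [[0,0,0],0,-0.35],
  [[0,0,0],0,-0.3],
  [[0,0,0],0,-0.2],
  [[0,0,0],0,0],
  [[0,0,0],0,0.3],
  [[0,0,0],0,0.6],
  [[0,0,0],0,0.8],
  [[0,0,0],0,0.8],
  [[0,0,0],0,0.8],
  [[0,0,0],0,0.8],
  [[0,0,0.2],0,0.8],
  [[0,0,0.5],0,0.8],
  [[0,0,0.8],0,0.8],
  [[0,0,0.8],0,0.8],
  [[0,0,0.8],0,0.8],
  [[0,0,0.8],0,0.8],
  [[0,0,0.4],0,0.8],
  [[0,0,0],0,0.8],
  [[0,0,0],0,0.8],
])

```text
t: 13.2
eef_pos: [494.5, -222.6, 418.9]
tcp_rot: [3.14, 0.0, 1.286]
ft_force: [0.7, -0.4, 0.7]
opening: 0.899
grip_force: 0.0
```

Run:
```python
from h import *
p=read_camera("side"); x0,y0,x1,y1=230,60,410,240
cv2.imwrite("pics/c5.png",cv2.resize(p["image"][y0:y1,x0:x1],None,fx=3.3,fy=3.3,interpolation=cv2.INTER_CUBIC)[:,:,::-1]); print(env.state()["eef_pos"])
print(((proj(p,[[494.7,-222.8,62],[494.7,-222.8,158]])-[x0,y0])*3.3).round())
```

```text
[ 494.47245928 -222.66738056  418.03930051]
[[423. 281.]
 [426. 179.]]
```

View pics/c5.png

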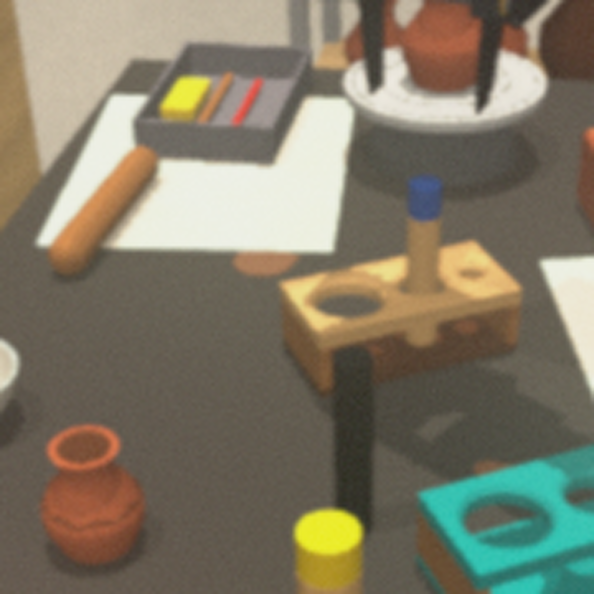

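The dowel stands upright in the mid hole (blue top at (426,198), foot visible on the board at (422,338)). The vase is upright and the gripper is clear.

```bash
python3 -c "
from cell import env
print(env.job_done())"
```

```text
the job is handed in; nothing more can be done
None
```

The blue-topped dowel went through the widest hole and out again, and now stands upright in the middle hole with its foot on the base board; the vase is untouched and the job was handed in at about 13 s (no verdict came back).

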